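Clamp the sample jar on the orbital shaker

ROBOT

A 6-joint arm with a two-finger parallel gripper is mounted at the origin on the work surface. World frame = base frame: x ahead of the robot, y to its left, z up, the work surface at z = 0. Lengths are in mm, angles in rad, forces in N, time in s.
With the tool pointing down it reaches from about 300 to 775 mm from the base axis. Payload 14.6 kg.
Tool frame: the origin (TCP) lies midway between the tips of the shut fingers; the grasp point (between the pads) lies 19 mm behind it (manip.hold_point_z is the distance from the TCP to the grasp point, in mm); z points along the fingers, y is the direction in which the jaws open and shut (so a half turn about z gives the same grasp; the last joint's range is limited). The gripper opens to 94 mm and grips with 3 to 60 N. Pads are 16 mm wide; open, the fingers measure 119 mm over their backs; the gripper's body (75 mm by 177 mm) begins 78 mm behind the grasp point.
Start: joints at [-1.406, 0.3, 1.521, -0, 1.321, -0.067], TCP at [126.345, -535.281, 205.446] pointing down, gripper open.
Joint ranges: [-3.03, 3.03], [-0.79, 2.21], [0.23, 2.52], [-1.04, 4.18], [0, 3.07], [-2.55, 2.55]. Speed limits (rad/s): [2.22, 2.22, 2.57, 3.14, 3.14, 3.14].

INTERFACE

Orientations are given as [roll, pitch, yaw] about the fixed x, y, z axes, in that order (R = Rz(yaw) Ry(pitch) Rx(roll)).
In Python, from cell import manip gives the robot as it stands.
- The arm moves only by the shell command python3 -m crank 'ROWS' [OPENING] [FORCE]. ROWS is JSON, a list of rows, each an object with "offset": the shift along the world's x, y, z in m, a list of three; "spin": the turn about the world's z in degrees. In form: [{"offset": [dx, dy, dz], "spin": spin}, ...]. A call has exactly 8 rows; each row is the pose to reach, as a shift and turn from the pose measured when the call began; what a row does not reach only later rows make up. A row lasts 1/12 s, in which the tool goes at most 41.7 mm and 7.16 degrees, less where a joint would pass 70% of its speed; a pose out of reach is approached as far as the arm can. A call with a gripper value outside its range is refused whole. OPENING is the opening, from 0 (shut) to 1 (fully open), set as the call begins (- or left out, the last holds). The fingers move at their own pace and stop on an object; FORCE is the grip in N (left out, the last holds). Time passes only in rows, so rows that repeat a pose let the fingers close, or fill a call up. It gives the time, the measured TCP pose, the force and the opening at its end, in the units of the state.
- manip.read_state(): the state, without advancing time (a new reading comes with each control period).
- manip.camera(name): name is "side" or "top"; returns a dict with "pixels" (480x640x3 uint8, red, green, blue), "fx", "fy", "cx", "cy" (pixels), "k1" (the pictures are not rectified: a ray, as slopes to the right and down, at radius r is drawn at 1 + k1 r^2 times it, then the intrinsics apply), "extrinsics" (4x4, takes a point from world to camera coordinates). Camera axes: x right, y down, z forward; pixel columns grow to the right and rows downward; lengths in mm; the calibration is good to about 2 mm. A picture is of the moment at which its call begins. There is no depth.
- manip.sign_off(): hands the job in, once; it reports no verdict.
Trained networks look in a picture, given as the dict that the camera call returned (one of the last four; its "shot" number tells which), for a name from the list of things; names that differ only in an ending like _2 or _b are one class to them, and where a whole thing is asked for, a point or a joint stands for the part that bears it (a point fixed in the world has none). Each returns a list of dicts, best first, with "conf" (0 to 1); they miss things now and then, are a little off and sometimes report something else, mostly with a low value. They report only what shows in the picture. A call takes as long as a camera call. They do not tell look-alikes from the thing itself.
- manip.search_frame(picture, name): "location" ([x, y, z] in mm, in world coordinates, good to about 4 mm: the middle of the surface that is visible of it).
- manip.masks_of(picture, name): "mask" (480x640 bool, what is visible of it).
The state is a dict: "clock": time; "joints": joint angles; "qd": joint speeds; "effort": joint torques, N m; "eef_pos": TCP position; "eef_rot": TCP orientation; "wrist_force": force on the tool from outside, world axes, zero at the start; "moment": the same for the moment, N m; "finger_gap": finger opening in mm.
Only numpy, scipy, OpenCV 4.12 (cv2) and the standard library are available. Lean on these libraries where they do the work, as an engineer would, in place of code of your own. Each camera call takes 0.05 s, during which the arm holds its last target. There are 200 camera calls.

TASK

Stand the short wide white jar on the shaker's platform, in the gap between the two rubber-covered bars, and let go of it. Then pull the lock plunger's knob up, slide the movable bar to the next hole towards the jar and let the pin drop fully home there, so that the jar is trapped upright between the bars; finish still holding the knob, with the pin home, and do not let go. Keep the jar upright throughout and leave the other bottles, glassware and tools where they are.

Things in the scene. Friction and masses are not known exactly. Their poses are not given: they have to be found in the camera images.
- jar_mid (a point): Short wide-mouthed jar, plain white with a white screw lid, the shortest of the three lidded containers standing together left of the shaker. Body 56 mm diameter up to 74 mm, lid 52 mm diameter above, 100 mm tall in all; 0.15 to 0.3 kg. This point is on its axis, 50 mm above its underside; z is its axis.
- shaker: Orbital shaker, fixed: white box 250 (x) x 270 (y) mm, yaw within 0.3 rad; its aluminium platform's top is 85 mm above the table. Origin at the centre of its underside, x away from the robot, y along the slide. At x = -75 mm a square tube 24 mm wide, top at z = 124 mm (end blocks 127), runs along y with holes 35 mm apart in its top, at y = -60, -25, 10, 45 mm.
- fixed_bar (a point): On the axis of the fixed bar, a rubber-covered bar 20 mm thick along the shaker's x, from 80 mm nearer the robot to 83 mm beyond this point, 28 mm above the platform. The movable bar is alike, parallel to it and at the same height, 115 mm off in the shaker's -y at the start. Both bars' tops are 38 mm above the platform.
- bay (a point): Point on the platform's top where the jar's underside centre belongs, between the bars: the jar then has 5 mm of room to the fixed bar (in +y) and at the start 34 mm to the movable bar (in -y). Axes as the shaker's. One hole on, the gap is 60 mm wide for the 56 mm jar; the bar may push the jar along a little.
- knob_mid (a point): In the black round knob of the lock plunger, on the movable bar's sleeve: 28 mm diameter, tapering to 18 mm at its foot, reaching from 16 mm below to 11 mm above this point. Below it: housing 18 mm in diameter, top 26 mm below this point; sleeve top 36 x 44 mm, 40 mm below (pin home). With the pin home this point is 174 mm above the table.
- next_hole (a point): Centre of the hole, at the tube's top face, in which the pin must end: straight below the knob's final place.
- clamp (a joint): Slide of the movable bar with sleeve and plunger, m: 0 with the pin centred in the starting hole, grows along the shaker's +y towards the fixed bar; next hole at 0.035, others at 0.070 and -0.035. Friction about 1.5 N with the pin out; locked, with 2.5 mm of play either way, with the pin in a hole.
- plunger (a joint): Lock plunger, m: 0 with the pin home, grows as the knob is pulled straight up, stop at 0.015. The pin (9 mm diameter, round end; holes 14 mm long) is clear of the hole at 0.009. A spring draws it down with 6 N at 0 and 10 N at the stop; over no hole the pin rests on the tube at about 0.009.
- tall_bottle: Bystander, loose: tall white plastic bottle with a narrower cap, 62 mm diameter, 165 mm tall. Origin at the centre of its underside.
- amber_bottle: Bystander, loose: brown glass bottle with a cap, 68 mm diameter, 185 mm tall. Origin at the centre of its underside.
- flask: Bystander, loose: stoppered glass volumetric flask with a long thin neck, 62 mm diameter, 165 mm tall. Origin at the centre of its underside.
- sieve_pan: Bystander, loose: shallow round steel pan, 180 mm diameter, 30 mm high. Origin at the centre of its underside.
- beaker: Bystander, loose: small glass beaker, 60 mm diameter, 75 mm high. Origin at the centre of its underside.
- spatula: Bystander, loose: steel spatula lying flat, 180 mm long. Origin at the centre of its underside.
Things that resemble listed ones, but are neither listed nor needed, are in the scene too. What is shaped like the part that bears jar_mid but pink is not meant.

How it is judged:
By the outcome, as a careful person would: the job done as asked, in the order asked, and still so for the second after the job is handed in, while the arm keeps its last pose, push and grip.
It also fails if it takes over 51 s, if anything falls off the work surface, if the arm or the gripper's body presses on something with over 40 N, if the wrist force passes 120 N, or if a joint passes its speed limit or range.

## Working session

There is one attempt and no reset: what is moved stays moved. The work goes in short steps, Python scripts to look and compute and a shell command to move; the robot and the scene stay as the last step left them, time stands still between calls to the robot, and variables do not carry over. Pictures are saved under pics/ and viewed, about 8 in all and at most 12, crops included, and the job is handed in when it is done.

```bash
ls; mkdir -p pics; cat > h.py <<'E'
import numpy as np, cv2
from cell import manip
def save(p,n,crop=None,s=1):
    im=p["pixels"][:,:,::-1]
    if crop: x0,y0,x1,y1=crop; im=im[y0:y1,x0:x1]
    cv2.imwrite("pics/"+n,cv2.resize(im,None,fx=s,fy=s,interpolation=cv2.INTER_CUBIC))
def proj(p,X):
    X=np.atleast_2d(X); E=np.array(p["extrinsics"]); c=X@E[:3,:3].T+E[:3,3]
    s=c[:,:2]/c[:,2:]; s=s*(1+p["k1"]*(s**2).sum(1,keepdims=True))
    return s*[p["fx"],p["fy"]]+[p["cx"],p["cy"]]
def ray(p,uv):
    d=(np.array(uv,float)-[p["cx"],p["cy"]])/[p["fx"],p["fy"]]; s=d.copy()
    for _ in range(20): s=d/(1+p["k1"]*(s@s))
    E=np.array(p["extrinsics"]); R=E[:3,:3]
    v=R.T@np.array([s[0],s[1],1]); return -R.T@E[:3,3], v/np.linalg.norm(v)
def atz(p,uv,z):
    o,v=ray(p,uv); return o+v*(z-o[2])/v[2]
def tri(*pu):
    A=np.zeros((3,3));b=np.zeros(3)
    for p,uv in pu:
        o,v=ray(p,uv);M=np.eye(3)-np.outer(v,v);A+=M;b+=M@o
    X=np.linalg.solve(A,b); return X,[np.linalg.norm((np.eye(3)-np.outer(ray(p,u)[1],ray(p,u)[1]))@(X-ray(p,u)[0])) for p,u in pu]
E
python3 - <<'E'
from h import *
np.set_printoptions(precision=1,suppress=True)
S=manip.read_state();print(S["clock"],S["eef_pos"],S["eef_rot"],S["finger_gap"],S["wrist_force"])
ps={n:manip.camera(n) for n in("top","side")}
for n,p in ps.items():
    save(p,n+"0.png"); o,v=ray(p,(320,240)); print(n,o,v,p["fx"])
    for k in["jar_mid","shaker","fixed_bar","clamp","knob_mid","bay","next_hole","tall_bottle","amber_bottle","flask","sieve_pan","beaker","spatula"]:
        try:
            for d in manip.search_frame(p,k)[:4]: print(n,k,round(d["conf"],2),np.array(d["location"]),proj(p,d["location"])[0])
        except Exception as e: print(n,k,e)
E
```

```text
pics
0.0 [ 126.3 -535.   204.9] [-3.1 -0.   0.2] 93.87896801922062 [1.1 0.7 0.1]
top [ 346.7   80.  1335. ] [ 0.1  0.  -1. ] 479.4164702074347
top jar_mid 0.95 [491.5 317.  100.3] [237.6 254.6]
top jar_mid 0.92 [262.7 368.7 104.4] [213.6 343. ]
top jar_mid 0.86 [481.9  44.5  95.5] [342.1 260.5]
top jar_mid 0.61 [604.3 139.1 102.6] [306.8 213.1]
top shaker 0.88 [ 593.9 -181.2   86.4] [427.4 220.4]
top fixed_bar 0.79 [ 592.2 -184.8   84.2] [428.6 221.2]
top fixed_bar 0.4 [ 584.9 -213.5  123.1] [442.8 221.4]
top clamp 0.94 [ 582.  -212.6  123.9] [442.5 222.4]
top bay 0.88 [ 591.3 -181.    86.1] [427.4 221.4]
top bay 0.59 [496.5 153.6 123.1] [299.7 252.8]
top next_hole 0.91 [ 591.5 -183.1   83.9] [428.  221.5]
top tall_bottle 0.92 [609.8 243.3 111.1] [266.9 209.7]
top tall_bottle 0.44 [ 581.1 -211.1  122.1] [441.8 222.9]
top amber_bottle 0.56 [496.8 152.4 124.3] [300.1 252.6]
top flask 0.78 [672.6 382.7  44. ] [221.1 192.1]
top sieve_pan 0.94 [789.5 139.8  12. ] [309.5 156.6]
top beaker 0.57 [348.7 446.3  40.3] [192.3 308.6]
top spatula 0.6 [357.5 267.3   5.7] [259.7 307.2]
side [ 269.2 
[... 358 characters left out ...]
2.5 180.7]
side clamp 0.68 [ 585.7 -208.9  123. ] [322.  152.3]
side knob_mid 0.65 [ 585.5 -140.3   81.4] [313.9 180.7]
side knob_mid 0.42 [496.8 174.9 114.2] [307.8 275. ]
side bay 0.73 [ 585.9 -140.2   86.2] [313.7 179.4]
side bay 0.65 [674.9 391.8  48.2] [197.9 348.7]
side next_hole 0.72 [ 581.9 -137.6   85.5] [314.9 180.6]
side tall_bottle 0.81 [613.2 271.2  98.5] [243.3 299.4]
side amber_bottle 0.96 [495.6 172.4 112.1] [308.6 274.8]
side flask 0.91 [674.8 396.8  47.4] [197.  350.8]
side flask 0.57 [ 586.5 -140.2   81. ] [313.5 180.8]
side sieve_pan 0.8 [795.9 129.7  11.3] [201.3 253.7]
side beaker 0.79 [349.3 425.5  43.6] [337.5 409.7]
side spatula 0.55 [352.2 273.    1. ] [355.1 354.8]
```

View pics/top0.png

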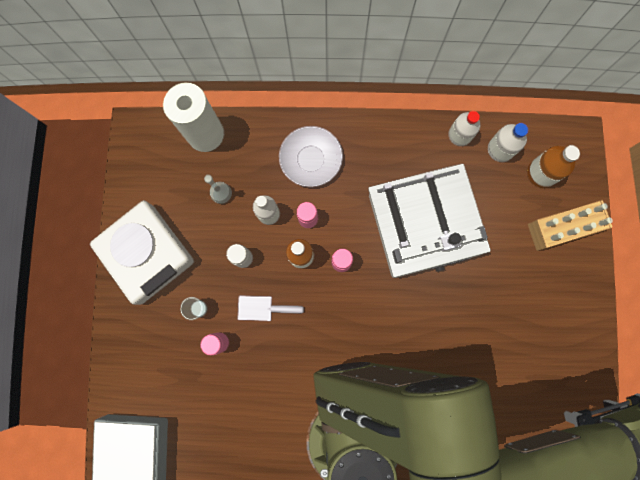

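View pics/side0.png

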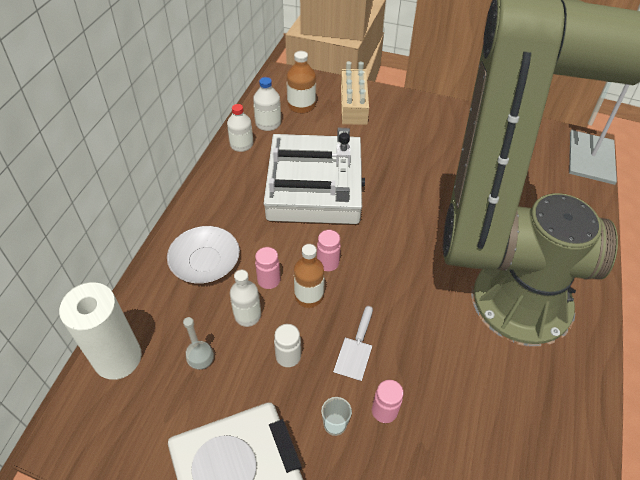

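The two pictures show four jar-shaped things. The white one is at top (238,255) / side (288,343). The pink ones are at top (342,260), (307,214) and (213,343). The white one fits: plain white, and the shortest in the group with the white and brown bottles. I'll confirm it in a crop and look at the shaker at the same time.

```bash
python3 - <<'E'
from h import *
np.set_printoptions(precision=1,suppress=True)
t=manip.camera("top");s=manip.camera("side")
def c(p,x0,y0,w,h,k): return cv2.resize(p["pixels"][y0:y0+h,x0:x0+w,::-1],(w*k,h*k),interpolation=cv2.INTER_CUBIC)
a=np.vstack([c(t,365,160,130,120,3),c(t,220,235,65,40,6)]);b=np.vstack([c(s,260,122,110,105,3),c(s,260,315,55,60,4)])
H=max(len(a),len(b));f=lambda i:cv2.copyMakeBorder(i,0,H-len(i),0,0,0)
im=np.hstack([f(a),f(b)]);print(im.shape);cv2.imwrite("pics/crop1.png",im)
for n,p in(("top",t),("side",s)):
    for d in manip.masks_of(p,"jar_mid")[:4]:
        v,u=np.nonzero(d["mask"]);print(n,round(d["conf"],2),u.min(),u.max(),v.min(),v.max(),len(u),u.mean(),v.mean())
# model fit jar: silhouette centroid
from scipy.optimize import least_squares
th=np.linspace(0,2*np.pi,40,endpoint=False)
def model(p,x,y,b):
    P=[[x+r*np.cos(q),y+r*np.sin(q),z+b] for r,z in((28,0),(28,74),(26,74),(26,100)) for q in th]
    h=cv2.convexHull(proj(p,P).astype(np.float32)); m=cv2.moments(h); return np.array([m["m10"]/m["m00"],m["m01"]/m["m00"]]),m["m00"]
ob=[]
for p,(u0,v0) in((t,(238,255)),(s,(288,343))):
    for d in manip.masks_of(p,"jar_mid"):
        if d["mask"][v0-8:v0+8,u0-8:u0+8].mean()>.6:
            v,u=np.nonzero(d["mask"]);ob.append((p,np.array([u.mean(),v.mean()]),len(u)));break
r=least_squares(lambda q:np.concatenate([model(p,*q)[0]-o for p,o,_ in ob]),[488,320,0.])
print(r.x,r.fun,[(model(p,*r.x)[1],n) for p,_,n in ob])
E
```

```text
Traceback (most recent call last):
ValueError: all the input array dimensions except for the concatenation axis must match exactly, but along dimension 1, the array at index 0 has size 330 and the array at index 1 has size 220
```

```bash
python3 - <<'E'
from h import *
np.set_printoptions(precision=1,suppress=True)
t=manip.camera("top");s=manip.camera("side")
def c(p,x0,y0,w,h,k): return cv2.resize(p["pixels"][y0:y0+h,x0:x0+w,::-1],(w*k,h*k),interpolation=cv2.INTER_CUBIC)
a=np.vstack([c(t,365,160,130,120,3),c(t,220,235,65,40,6)]);b=np.vstack([c(s,260,122,110,105,3),c(s,260,315,55,50,6)])
H=max(len(a),len(b));f=lambda i:cv2.copyMakeBorder(i,0,H-len(i),0,0,0)
im=np.hstack([f(a),f(b)])[:600];print(im.shape);cv2.imwrite("pics/crop1.png",im)
from scipy.optimize import least_squares
th=np.linspace(0,2*np.pi,40,endpoint=False)
def model(p,x,y,b):
    P=[[x+r*np.cos(q),y+r*np.sin(q),z+b] for r,z in((28,0),(28,74),(26,74),(26,100)) for q in th]
    h=cv2.convexHull(proj(p,P).astype(np.float32)); m=cv2.moments(h); return np.array([m["m10"]/m["m00"],m["m01"]/m["m00"]]),m["m00"]
ob=[]
for p,(u0,v0) in((t,(238,255)),(s,(288,343))):
    for d in manip.masks_of(p,"jar_mid"):
        if d["mask"][v0-8:v0+8,u0-8:u0+8].mean()>.6:
            v,u=np.nonzero(d["mask"]);ob.append((p,np.array([u.mean(),v.mean()]),len(u)));break
r=least_squares(lambda q:np.concatenate([model(p,*q)[0]-o for p,o,_ in ob]),[488,320,0.])
print(r.x,r.fun,[(model(p,*r.x)[1],n) for p,_,n in ob])
E
```

```text
(600, 720, 3)
[495.2 322.5  -0. ] [-0.3  0.2 -0.  -0.3] [(471.1938567755278, 465), (1001.2336986577138, 957)]
```

View pics/crop1.png

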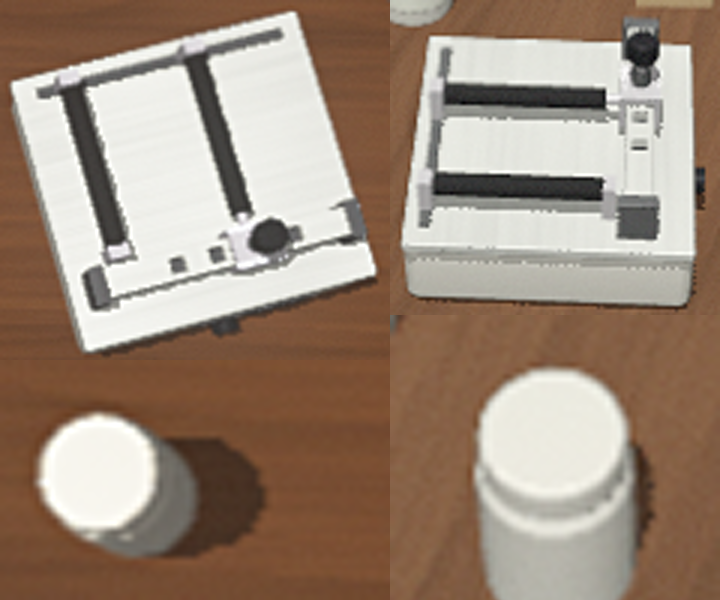

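White jar confirmed (bottom crops). It stands at (495,322) with its base at z=0. In the top view the holes are at crop (178,264), (217,254) and (295,232), and the knob is at (269,237). So the pin is in the y=-25 hole and the next hole is y=10. Next I'll fit the shaker pose.

```bash
cat > fit.py <<'E'
from h import *
from scipy.optimize import least_squares
np.set_printoptions(precision=1,suppress=True)
t=manip.camera("top");s=manip.camera("side")
T=lambda u,v:(t,(365+u/3-.33,160+v/3-.33)); S=lambda u,v:(s,(260+(u-390)/3-.33,122+v/3-.33))
L=[(T(178,264),(-75,45,124)),(T(217,254),(-75,10,124)),(T(295,232),(-75,-60,124)),(S(639,117),(-75,10,124)),(S(639,144),(-75,45,124)),
 (T(269,237),(-75,-25,180)),(S(643,47),(-75,-25,176)),
 (T(12,85),(125,135,85)),(T(297,12),(125,-135,85)),(T(377,275),(-125,-135,85)),(S(429,38),(125,-135,85)),(S(691,43),(-125,-135,85))]
def W(q,P): c,n=np.cos(q[2]),np.sin(q[2]); return np.array([q[0]+c*P[0]-n*P[1],q[1]+n*P[0]+c*P[1],q[3]+P[2]])
r=least_squares(lambda q:np.concatenate([proj(p,W(q,P))[0]-u for (p,u),P in L]),[590,-180,.2,0],loss="soft_l1",f_scale=1)
q=r.x;print("shaker",q[:2],"yaw %.3f dz %.1f"%(q[2],q[3]))
for (p,u),P in L: print(P,proj(p,W(q,P))[0]-u)
print("hole tri",tri(T(217,254),S(639,117)),"pred",W(q,(-75,10,124)))
print("knob tri",tri(T(269,237),S(643,47)),"pred",W(q,(-75,-25,176)))
def inv(X): c,n=np.cos(q[2]),np.sin(q[2]);d=X[:2]-q[:2];return np.array([c*d[0]+n*d[1],-n*d[0]+c*d[1]])
print("fixed ends/top", [inv(atz(*T(u,v),123)) for u,v in((73,88),(116,245))], "mov",[inv(atz(*T(u,v),123)) for u,v in((198,58),(234,215))])
print("fixed side",[inv(atz(*S(u,v),123)) for u,v in((444,180),(604,185))],"mov",[inv(atz(*S(u,v),123)) for u,v in((446,90),(605,92))])
E
python3 fit.py
```

```text
shaker [ 599.4 -187.6] yaw 0.274 dz -4.1
(-75, 45, 124) [0.1 0.4]
(-75, 10, 124) [0.  0.3]
(-75, -60, 124) [-0.2  0.8]
(-75, 10, 124) [0.2 0.2]
(-75, 45, 124) [0.1 0.5]
(-75, -25, 180) [ 1.3 -0.8]
(-75, -25, 176) [-0.  -0.3]
(125, 135, 85) [-0.4 -0.9]
(125, -135, 85) [-0.6 -0.4]
(-125, -135, 85) [ 0.3 -0.3]
(125, -135, 85) [ 0.2 -0.6]
(-125, -135, 85) [0.2 0.8]
hole tri (array([ 525. , -197.9,  120.8]), [np.float64(0.013016093356835493), np.float64(0.013016093357006478)]) pred [ 524.5 -198.2  119.9]
knob tri (array([ 532.6, -229.2,  173.4]), [np.float64(0.46685295333957155), np.float64(0.4668529533395482)]) pred [ 533.9 -231.9  171.9]
fixed ends/top [array([96.7, 90.5]), array([-45.2,  92.5])] mov [array([ 95.3, -23. ]), array([-45.9, -13.2])]
fixed side [array([89.4, 98.6]), array([-45.6,  97.7])] mov [array([ 97.3, -13.5]), array([-43.8, -18.2])]
```

```bash
cat >> fit.py <<'E'
def quad(p,y,x0=-45,x1=97,dz=q[3]):
    return cv2.convexHull(np.array([proj(p,W([*q[:3],dz],(x,y+10*a,113+10*b)))[0] for x in(x0,x1) for a in(-1,1) for b in(-1,1)],np.float32))
print("dark-profile fit of the bars' y (each view)")
for nm,y0 in(("fixed",94),("mov",-20)):
  for p in(t,s):
    g=p["pixels"].max(2).astype(float)
    best=[]
    for y in np.arange(y0-12,y0+12.1,.5):
        m=np.zeros((480*4,640*4),np.uint8);cv2.fillPoly(m,[np.round(quad(p,y,-35,85)*4+1.5).astype(int)],255)
        m=cv2.resize(m,(640,480),interpolation=cv2.INTER_AREA)/255.
        best.append(((g*m).sum()/m.sum(),y))
    b=sorted(best)[:3];print(nm,b)
print("yaw deg",np.degrees(q[2]),manip.read_state()["eef_rot"],manip.read_state()["joints"])
for y in(47,51):print("bay x20 y",y,W(q,(20,y,85)))
E
python3 fit.py | tail -8
```

```text
dark-profile fit of the bars' y (each view)
fixed [(np.float64(82.15555778290069), np.float64(89.5)), (np.float64(82.29524759658987), np.float64(88.5)), (np.float64(83.50157360359786), np.float64(88.0))]
fixed [(np.float64(79.68973789165402), np.float64(95.0)), (np.float64(80.17688660172762), np.float64(94.0)), (np.float64(80.70124332100288), np.float64(96.0))]
mov [(np.float64(104.7039207515063), np.float64(-24.0)), (np.float64(104.84422180356476), np.float64(-24.5)), (np.float64(104.86869327311418), np.float64(-23.0))]
mov [(np.float64(84.00814868109394), np.float64(-18.0)), (np.float64(84.36859847535591), np.float64(-17.0)), (np.float64(84.56719856436123), np.float64(-19.0))]
yaw deg 15.688325773270785 [3.1 0.  0.2] [-1.4  0.3  1.5 -0.   1.3 -0.1]
bay x20 y 47 [ 605.9 -136.9   80.9]
bay x20 y 51 [ 604.8 -133.1   80.9]
```

```bash
python3 -m crank '[{"offset":[0.04,0.03,0.02],"spin":0},{"offset":[0.07,0.06,0.04],"spin":0},{"offset":[0.10,0.09,0.06],"spin":0},{"offset":[0.13,0.12,0.08],"spin":0},{"offset":[0.155,0.15,0.1],"spin":0},{"offset":[0.18,0.18,0.1],"spin":0},{"offset":[0.2,0.215,0.1],"spin":0},{"offset":[0.22,0.25,0.1],"spin":0}]' 1 25
```

```text
clock: 2.57
eef_pos: [335.8, -302.6, 305.6]
eef_rot: [3.14, -0.001, 0.232]
wrist_force: [0.3, -1.1, 0.1]
finger_gap: 94.1
```

```bash
python3 -m crank '[{"offset":[0.02,0.035,0],"spin":0},{"offset":[0.04,0.07,0],"spin":0},{"offset":[0.06,0.105,0],"spin":0},{"offset":[0.08,0.14,0],"spin":0},{"offset":[0.095,0.178,0],"spin":0},{"offset":[0.105,0.217,0],"spin":0},{"offset":[0.115,0.257,0],"spin":0},{"offset":[0.12,0.297,0],"spin":0}]' && python3 -m crank '[{"offset":[0.004,0.041,0],"spin":0},{"offset":[0.009,0.082,0],"spin":0},{"offset":[0.013,0.123,0],"spin":0},{"offset":[0.017,0.164,0],"spin":0},{"offset":[0.022,0.205,0],"spin":0},{"offset":[0.026,0.246,0],"spin":0},{"offset":[0.031,0.287,0],"spin":0},{"offset":[0.035,0.318,0],"spin":0}]'
```

```text
clock: 3.23
eef_pos: [456.1, -3.6, 305.6]
eef_rot: [3.14, -0.001, 0.232]
wrist_force: [0.6, -0.3, -0.4]
finger_gap: 93.9
clock: 3.9
eef_pos: [490.7, 317.4, 305.4]
eef_rot: [3.141, -0.001, 0.233]
wrist_force: [0.5, -0.8, 0.1]
finger_gap: 94.2
```

```bash
python3 -m crank '[{"offset":[0.004,0.005,-0.03],"spin":2.4},{"offset":[0.004,0.005,-0.06],"spin":2.4},{"offset":[0.004,0.005,-0.09],"spin":2.4},{"offset":[0.004,0.005,-0.12],"spin":2.4},{"offset":[0.004,0.005,-0.145],"spin":2.4},{"offset":[0.004,0.005,-0.165],"spin":2.4},{"offset":[0.004,0.005,-0.175],"spin":2.4},{"offset":[0.004,0.005,-0.18],"spin":2.4}]'
python3 - <<'E'
from h import *
save(manip.camera("side"),"s2.png",(210,250,370,400),4)
E
```

```text
clock: 4.57
eef_pos: [494.3, 322.2, 124.1]
eef_rot: [3.14, 0.001, 0.275]
wrist_force: [0.4, 0.4, -0.2]
finger_gap: 93.8
```

View pics/s2.png

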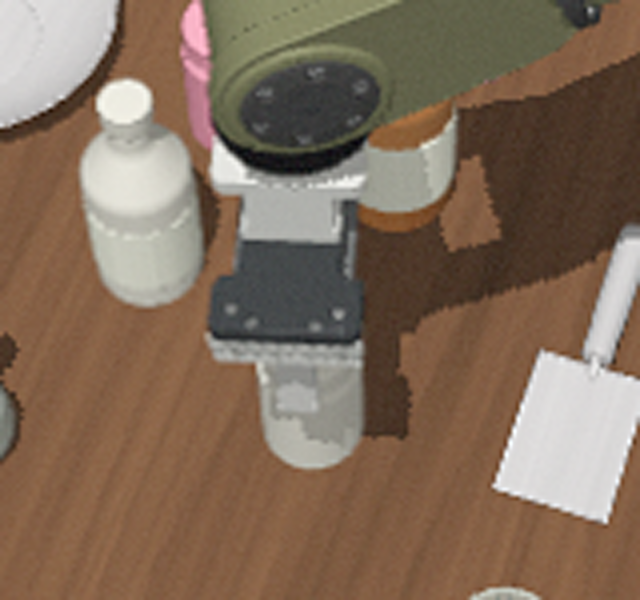

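```bash
python3 - <<'E'
from h import *
p=manip.camera("side");s=manip.read_state();x,y,z=s["eef_pos"];a=s["eef_rot"][2]
print([((round(d)),proj(p,[x-np.sin(a)*d,y+np.cos(a)*d,z])[0], proj(p,[x-np.sin(a)*d,y+np.cos(a)*d,z+15])[0]) for d in(47,60)])
E
python3 -m crank '[{"offset":[0,0,-0.015],"spin":0},{"offset":[0,0,-0.03],"spin":0},{"offset":[0,0,-0.045],"spin":0},{"offset":[0,0,-0.058],"spin":0},{"offset":[0,0,-0.068],"spin":0},{"offset":[0,0,-0.074],"spin":0},{"offset":[0,0,-0.076],"spin":0},{"offset":[0,0,-0.076],"spin":0}]'
python3 -m crank '[{"offset":[0,0,0],"spin":0},{"offset":[0,0,0],"spin":0},{"offset":[0,0,0],"spin":0},{"offset":[0,0,0],"spin":0},{"offset":[0,0,0],"spin":0},{"offset":[0,0,0],"spin":0},{"offset":[0,0,0],"spin":0},{"offset":[0,0,0],"spin":0}]' 0.3 20
```

```text
[(47, array([284.2028673 , 348.16592657]), array([283.94508977, 344.60250209])), (60, array([283.72541726, 353.99007594]), array([283.46005632, 350.46786238]))]
clock: 5.33
eef_pos: [495.0, 322.6, 49.8]
eef_rot: [3.141, -0.001, 0.275]
wrist_force: [0.3, -0.2, 0.2]
finger_gap: 94.1
clock: 6.0
eef_pos: [495.1, 322.6, 50.0]
eef_rot: [3.141, -0.001, 0.275]
wrist_force: [-0.5, -1.2, 1.4]
finger_gap: 55.7
```

```bash
python3 -m crank '[{"offset":[0,0,0.015],"spin":0},{"offset":[0,0,0.04],"spin":0},{"offset":[0,0,0.07],"spin":0},{"offset":[0,0,0.1],"spin":0},{"offset":[0,0,0.13],"spin":0},{"offset":[0,0,0.16],"spin":0},{"offset":[0,0,0.19],"spin":0},{"offset":[0,0,0.215],"spin":0}]' - 20
python3 -m crank '[{"offset":[0.005,-0.02,0.005],"spin":0},{"offset":[0.01,-0.045,0.005],"spin":0},{"offset":[0.017,-0.075,0.005],"spin":0},{"offset":[0.026,-0.11,0.005],"spin":0},{"offset":[0.035,-0.145,0.005],"spin":0},{"offset":[0.043,-0.18,0.005],"spin":0},{"offset":[0.051,-0.215,0.005],"spin":0},{"offset":[0.06,-0.25,0.005],"spin":0}]'
python3 -m crank '[{"offset":[0.008,-0.035,0],"spin":0},{"offset":[0.015,-0.07,0],"spin":0},{"offset":[0.024,-0.105,0],"spin":0},{"offset":[0.032,-0.14,0],"spin":0},{"offset":[0.04,-0.17,0],"spin":0},{"offset":[0.046,-0.193,0],"spin":0},{"offset":[0.049,-0.204,0],"spin":0},{"offset":[0.05,-0.209,0],"spin":0}]'
```

```text
clock: 6.67
eef_pos: [494.9, 322.6, 267.1]
eef_rot: [3.141, -0.002, 0.275]
wrist_force: [0.6, 0.1, -1.1]
finger_gap: 55.8
clock: 7.33
eef_pos: [554.9, 70.9, 272.0]
eef_rot: [3.141, -0.002, 0.275]
wrist_force: [0.1, 0.1, -0.7]
finger_gap: 55.7
clock: 8.0
eef_pos: [604.9, -139.4, 271.3]
eef_rot: [-3.142, -0.001, 0.273]
wrist_force: [-0.0, 1.4, -1.6]
finger_gap: 55.4
```

```bash
python3 -m crank '[{"offset":[0,0.003,-0.015],"spin":0},{"offset":[0,0.003,-0.03],"spin":0},{"offset":[0,0.003,-0.045],"spin":0},{"offset":[0,0.003,-0.06],"spin":0},{"offset":[0,0.003,-0.07],"spin":0},{"offset":[0,0.003,-0.08],"spin":0},{"offset":[0,0.003,-0.086],"spin":0},{"offset":[0,0.003,-0.088],"spin":0}]'
python3 - <<'E'
from h import *
np.set_printoptions(precision=1,suppress=True)
t=manip.camera("top");s=manip.camera("side")
k=4
def c(p,x0,y0,w,h): return cv2.resize(p["pixels"][y0:y0+h,x0:x0+w,::-1],(w*k,h*k),interpolation=cv2.INTER_CUBIC)
im=np.hstack([c(t,385,160,85,110),c(s,260,90,110,110)]);cv2.imwrite("pics/c3.png",im)
st=manip.read_state();x,y,z=st["eef_pos"];print(x,y,z)
th=np.linspace(0,2*np.pi,40)
P=[[x+28*np.cos(q),y+28*np.sin(q),z-50] for q in th];u=proj(s,P)
print("expected bottom ring side: u",u[:,0].min(),u[:,0].max(),"v max",u[:,1].max())
for p in(t,s):
  for d in manip.masks_of(p,"jar_mid"):
    v,w=np.nonzero(d["mask"])
    if abs(w.mean()-proj(p,[x,y,z])[0][0])<30 and abs(v.mean()-proj(p,[x,y,z])[0][1])<30: print(d["conf"],w.min(),w.max(),v.min(),v.max(),w[v>v.max()-12].min(),w[v>v.max()-12].max())
E
```

```text
clock: 8.67
eef_pos: [604.7, -135.9, 182.5]
eef_rot: [-3.141, -0.0, 0.274]
wrist_force: [0.1, 0.2, -1.5]
finger_gap: 56.2
604.9520100635978 -136.18509047776902 183.41852872894643
expected bottom ring side: u 295.4986621866014 317.2376025461082 v max 173.42801807610252
0.71 295 318 143 174 295 318
```

View pics/c3.png

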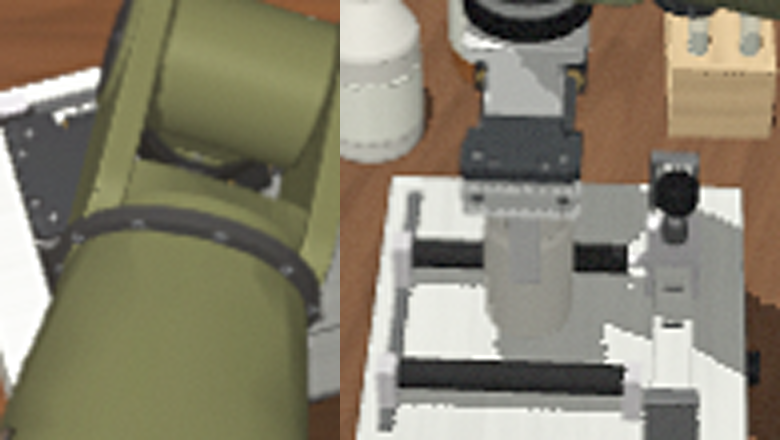

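```bash
python3 -m crank '[{"offset":[0,0,-0.012],"spin":0},{"offset":[0,0,-0.022],"spin":0},{"offset":[0,0,-0.030],"spin":0},{"offset":[0,0,-0.036],"spin":0},{"offset":[0,0,-0.040],"spin":0},{"offset":[0,0,-0.042],"spin":0},{"offset":[0,0,-0.044],"spin":0},{"offset":[0,0,-0.045],"spin":0}]'
python3 -m crank '[{"offset":[0,0,-0.0005],"spin":0},{"offset":[0,0,-0.001],"spin":0},{"offset":[0,0,-0.0015],"spin":0},{"offset":[0,0,-0.002],"spin":0},{"offset":[0,0,-0.002],"spin":0},{"offset":[0,0,-0.002],"spin":0},{"offset":[0,0,-0.002],"spin":0},{"offset":[0,0,-0.002],"spin":0}]'
```

```text
clock: 9.53
eef_pos: [605.2, -136.4, 139.0]
eef_rot: [3.141, -0.002, 0.273]
wrist_force: [-0.2, 0.2, -1.1]
finger_gap: 55.4
clock: 10.2
eef_pos: [605.2, -136.4, 137.1]
eef_rot: [3.141, -0.002, 0.273]
wrist_force: [-0.2, -0.5, -0.8]
finger_gap: 55.6
```

```bash
python3 -m crank '[{"offset":[0,0,-0.0005],"spin":0},{"offset":[0,0,-0.001],"spin":0},{"offset":[0,0,-0.0015],"spin":0},{"offset":[0,0,-0.0015],"spin":0},{"offset":[0,0,-0.0015],"spin":0},{"offset":[0,0,-0.0015],"spin":0},{"offset":[0,0,-0.0015],"spin":0},{"offset":[0,0,-0.0015],"spin":0}]'
python3 - <<'E'
from h import *
save(manip.camera("side"),"s4.png",(260,90,370,200),5)
E
```

```text
clock: 10.87
eef_pos: [605.3, -136.4, 135.6]
eef_rot: [3.141, -0.002, 0.273]
wrist_force: [0.1, 0.7, -1.7]
finger_gap: 55.6
```

View pics/s4.png

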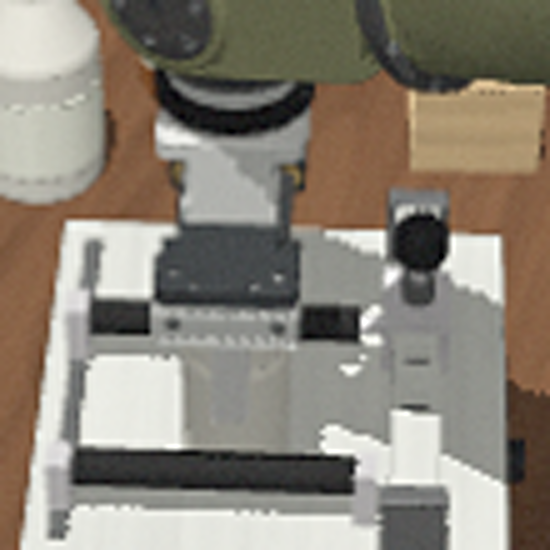

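The jar is down between the bars, behind the fixed bar (crop 185–290, 350–450). There is no contact force yet, so I'll keep lowering.

```bash
python3 -m crank '[{"offset":[0,0,-0.0005],"spin":0},{"offset":[0,0,-0.001],"spin":0},{"offset":[0,0,-0.001],"spin":0},{"offset":[0,0,-0.001],"spin":0},{"offset":[0,0,-0.001],"spin":0},{"offset":[0,0,-0.001],"spin":0},{"offset":[0,0,-0.001],"spin":0},{"offset":[0,0,-0.001],"spin":0}]'
```

```text
clock: 11.58
eef_pos: [605.4, -136.4, 134.9]
eef_rot: [3.141, -0.003, 0.273]
wrist_force: [-1.4, 0.2, 4.8]
finger_gap: 55.9
```

```bash
python3 -m crank '[{"offset":[0,0,0],"spin":0},{"offset":[0,0,0],"spin":0},{"offset":[0,0,0],"spin":0},{"offset":[0,0,0],"spin":0},{"offset":[0,0,0],"spin":0},{"offset":[0,0,0],"spin":0},{"offset":[0,0,0],"spin":0},{"offset":[0,0,0.002],"spin":0}]' 0.9
python3 -m crank '[{"offset":[0,0,0.015],"spin":0},{"offset":[0,0,0.035],"spin":0},{"offset":[0,0,0.055],"spin":0},{"offset":[0,0,0.075],"spin":0},{"offset":[0,0,0.095],"spin":0},{"offset":[-0.01,-0.01,0.11],"spin":0},{"offset":[-0.03,-0.03,0.12],"spin":0},{"offset":[-0.05,-0.06,0.12],"spin":0}]'
python3 - <<'E'
from h import *
save(manip.camera("side"),"s5.png",(260,90,370,200),5)
E
```

```text
clock: 12.25
eef_pos: [605.2, -136.4, 136.6]
eef_rot: [3.141, -0.002, 0.273]
wrist_force: [-0.5, 0.1, -0.8]
finger_gap: 84.5
clock: 12.92
eef_pos: [555.5, -195.7, 259.2]
eef_rot: [3.139, -0.005, 0.276]
wrist_force: [0.5, -0.6, -0.2]
finger_gap: 84.6
```

View pics/s5.png

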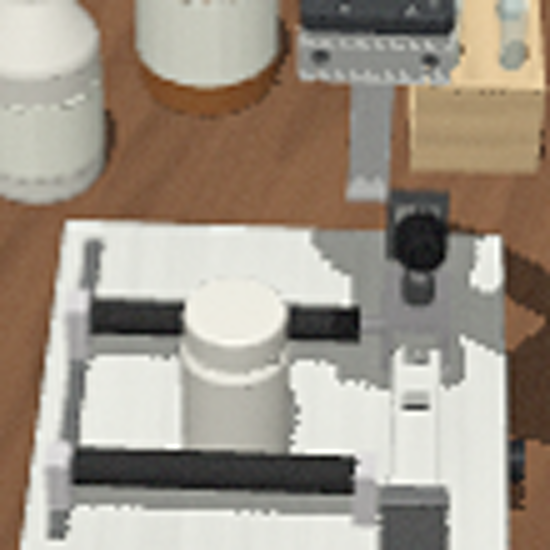

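The jar stands upright and free between the bars (crop 185–290, 280–450). Now for the knob.

```bash
python3 -m crank '[{"offset":[-0.01,-0.015,0],"spin":0},{"offset":[-0.0225,-0.035,0],"spin":0},{"offset":[-0.0225,-0.035,-0.02],"spin":0},{"offset":[-0.0225,-0.035,-0.045],"spin":0},{"offset":[-0.0225,-0.035,-0.07],"spin":0},{"offset":[-0.0225,-0.035,-0.09],"spin":0},{"offset":[-0.0225,-0.035,-0.1],"spin":0},{"offset":[-0.0225,-0.035,-0.103],"spin":0}]' 0.7
python3 - <<'E'
from h import *
s=manip.camera("side");save(s,"s6.png",(290,80,380,170),6)
x,y,z=manip.read_state()["eef_pos"];print(proj(s,[x,y,174]))
E
```

```text
clock: 13.63
eef_pos: [529.2, -236.0, 153.7]
eef_rot: [3.14, -0.001, 0.272]
wrist_force: [0.2, -0.4, 1.0]
finger_gap: 65.9
[[346.05598348 135.80034044]]
```

View pics/s6.png

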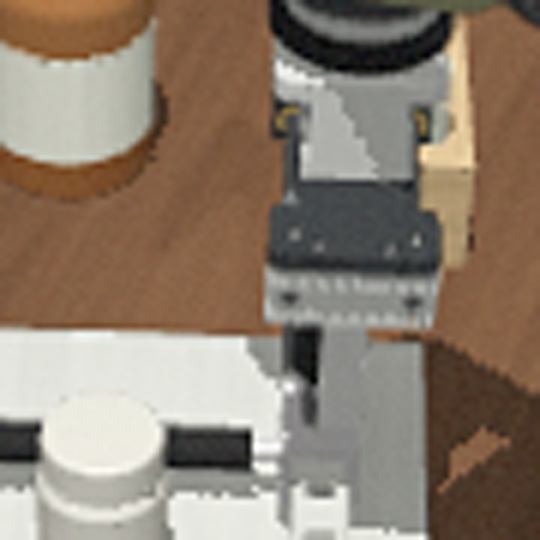

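The near finger (crop 318–365) sits to the right of the knob: the tool stopped about 4 and 5 mm off because the previous call ended while it was still moving. Correcting, then closing.

```bash
python3 -m crank '[{"offset":[0.001,0.001,0.001],"spin":0},{"offset":[0.002,0.003,0.001],"spin":0},{"offset":[0.003,0.004,0.001],"spin":0},{"offset":[0.004,0.0055,0.001],"spin":0},{"offset":[0.004,0.0055,0.001],"spin":0},{"offset":[0.004,0.0055,0.001],"spin":0},{"offset":[0.004,0.0055,0.001],"spin":0},{"offset":[0.004,0.0055,0.001],"spin":0}]'
python3 -m crank '[{"offset":[0,0,0],"spin":0},{"offset":[0,0,0],"spin":0},{"offset":[0,0,0],"spin":0},{"offset":[0,0,0],"spin":0},{"offset":[0,0,0],"spin":0},{"offset":[0,0,0],"spin":0},{"offset":[0,0,0],"spin":0},{"offset":[0,0,0],"spin":0}]' 0 40
```

```text
clock: 14.35
eef_pos: [533.5, -230.6, 155.6]
eef_rot: [3.139, -0.002, 0.272]
wrist_force: [-0.1, -0.0, 0.1]
finger_gap: 65.9
clock: 15.02
eef_pos: [533.5, -230.7, 155.5]
eef_rot: [3.139, -0.002, 0.272]
wrist_force: [-0.1, -0.0, 1.0]
finger_gap: 26.6
```

```bash
python3 -m crank '[{"offset":[0,0,0.002],"spin":0},{"offset":[0,0,0.004],"spin":0},{"offset":[0,0,0.006],"spin":0},{"offset":[0,0,0.008],"spin":0},{"offset":[0,0,0.010],"spin":0},{"offset":[0,0,0.012],"spin":0},{"offset":[0,0,0.0125],"spin":0},{"offset":[0,0,0.0125],"spin":0}]'
python3 - <<'E'
from h import *
s=manip.camera("side");save(s,"s7.png",(290,80,380,170),6)
E
```

```text
clock: 15.68
eef_pos: [533.4, -230.6, 168.0]
eef_rot: [3.14, -0.002, 0.272]
wrist_force: [1.1, -0.4, -10.0]
finger_gap: 27.0
```

View pics/s7.png

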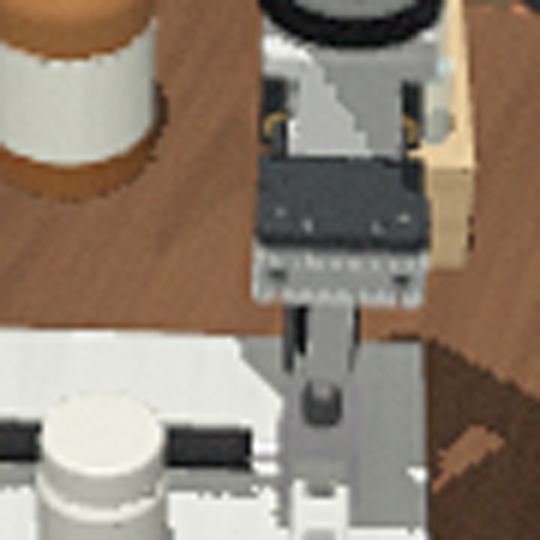

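```bash
python3 -m crank '[{"offset":[-0.0006,0.002,0],"spin":0},{"offset":[-0.0014,0.005,0],"spin":0},{"offset":[-0.0025,0.009,0],"spin":0},{"offset":[-0.0036,0.013,0],"spin":0},{"offset":[-0.0047,0.017,0],"spin":0},{"offset":[-0.0058,0.021,0],"spin":0},{"offset":[-0.0067,0.024,0],"spin":0},{"offset":[-0.0072,0.026,0],"spin":0}]'
python3 -m crank '[{"offset":[-0.0003,0.001,0],"spin":0},{"offset":[-0.0006,0.002,0],"spin":0},{"offset":[-0.0009,0.003,0],"spin":0},{"offset":[-0.0012,0.004,0],"spin":0},{"offset":[-0.0015,0.005,0],"spin":0},{"offset":[-0.0018,0.006,0],"spin":0},{"offset":[-0.0021,0.007,0],"spin":0},{"offset":[-0.0021,0.0072,0],"spin":0}]'
```

```text
clock: 16.4
eef_pos: [526.0, -204.1, 167.9]
eef_rot: [3.14, -0.002, 0.272]
wrist_force: [0.3, -1.5, -9.5]
finger_gap: 26.8
clock: 17.07
eef_pos: [524.0, -196.8, 168.0]
eef_rot: [3.14, -0.002, 0.272]
wrist_force: [1.3, -1.9, -10.1]
finger_gap: 26.6
```

```bash
python3 -m crank '[{"offset":[0,0,-0.001],"spin":0},{"offset":[0,0,-0.002],"spin":0},{"offset":[0,0,-0.003],"spin":0},{"offset":[0,0,-0.004],"spin":0},{"offset":[0,0,-0.005],"spin":0},{"offset":[0,0,-0.006],"spin":0},{"offset":[0,0,-0.006],"spin":0},{"offset":[0,0,-0.006],"spin":0}]'
```

```text
clock: 17.73
eef_pos: [524.0, -196.8, 162.0]
eef_rot: [3.139, -0.002, 0.272]
wrist_force: [1.3, -1.3, -8.6]
finger_gap: 26.9
```

The force is still the spring's, so the pin is in the hole. Lowering it home.

```bash
python3 -m crank '[{"offset":[0,0,-0.001],"spin":0},{"offset":[0,0,-0.002],"spin":0},{"offset":[0,0,-0.003],"spin":0},{"offset":[0,0,-0.004],"spin":0},{"offset":[0,0,-0.005],"spin":0},{"offset":[0,0,-0.006],"spin":0},{"offset":[0,0,-0.0065],"spin":0},{"offset":[0,0,-0.0065],"spin":0}]'
python3 -m crank '[{"offset":[0,0,-0.0003],"spin":0},{"offset":[0,0,-0.0006],"spin":0},{"offset":[0,0,-0.0008],"spin":0},{"offset":[0,0,-0.0008],"spin":0},{"offset":[0,0,-0.0008],"spin":0},{"offset":[0,0,-0.0008],"spin":0},{"offset":[0,0,-0.0008],"spin":0},{"offset":[0,0,-0.0008],"spin":0}]'
python3 - <<'E'
from h import *
s=manip.camera("side");save(s,"s8.png",(260,80,370,200),5)
print(manip.read_state()["wrist_force"],manip.read_state()["eef_pos"])
E
```

```text
clock: 18.4
eef_pos: [524.0, -196.9, 155.6]
eef_rot: [3.139, -0.002, 0.272]
wrist_force: [1.1, -0.8, -4.9]
finger_gap: 26.7
clock: 19.07
eef_pos: [524.2, -197.0, 155.5]
eef_rot: [3.139, -0.003, 0.272]
wrist_force: [-2.4, -0.2, 5.6]
finger_gap: 26.9
[-3.12888968  0.55616105  6.14282041] [ 524.19129283 -196.94893973  155.48329797]
```

View pics/s8.png

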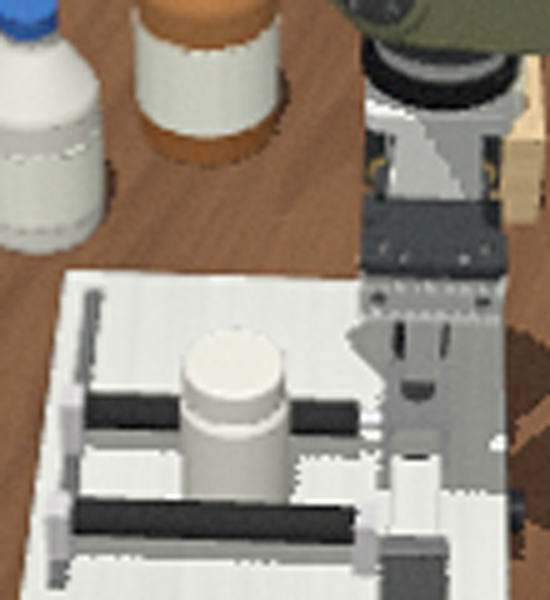

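The knob's force changed from the spring's pull to a 6 N upward reaction at z = 155.5, the same height as when first gripped, so the pin is home. The movable bar (crop row 410) has closed in on the jar, which stands upright. Handing in.

```bash
python3 -c "
from cell import manip
print(manip.sign_off())"
```

```text
the job is handed in; nothing more can be done
None
```

The white jar is trapped upright between the bars. The pin is in the next hole, and the gripper is still holding the knob. I handed the job in with the robot's clock at about 19 s.

- **Jar:** I set it on the platform in the gap and let go of it. The last side view shows it upright between the bars. The picture was not fine enough to measure the remaining clearance to each bar.
- **Bar:** I pulled the knob up 12.5 mm (the reading rose to about 10 N, as expected from the spring) and slid the bar 35 mm. In the side view the spacing of the bars fell from about 30 to 21 pixels, which matches 115 to 80 mm.
- **Pin:** The knob came back to its starting height (155.5 mm at the fingertips). The force then changed from the spring's pull to a push of about 6 N against the stop. That means the pin is fully home. The grip was 40 N with a 27 mm opening.

My shaker pose fit came out about 4 mm low in height compared with the given heights. I took that as camera error, and contact confirmed the given 85 mm platform height. One approach to the knob stopped about 6 mm off, and I corrected it before closing the fingers. The other bottles, glassware and tools were not touched as far as I could see, but I took no final picture of the whole table.

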